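# Catch the falling lid of a spares case

### The job

Close the hinged lid of the spares case without a bang and without gripping anything: with the outside of the fingers tip the standing lid over from behind and let go, so that it starts to fall by itself, then catch it on the back of a finger while it is still at least a hand's breadth open. Lower it gently on the finger all the way shut, then move clear; do not shift the case, squeeze or force the lid, or disturb the other things on the bench.

Things in the scene. Friction and masses are not known exactly. Their poses are not given: they have to be found in the camera images.
- case: black open-topped parts case, loose on the bench, 3 kg, 240 mm along its x, 200 mm along its y, 85 mm tall; origin at the centre of its underside, z up. The lid's hinge runs along x on top of the +y wall; the lid closes towards -y.
- case_lid (a joint): angle of the flat grey lid: 0 = shut, level on the case; 1.57 = upright; stops at 1.9. Lid about 0.45 kg. Its worn, damped hinge holds it still within about 0.18 rad of upright; below about 1.3 (a heavy lid 1.38) it falls by itself, slowly at first (0.06 to 0.15 rad/s at 1.2, some 3 to 5 s from there to shut), reaching 0.5 to 0.7 rad/s at the bottom if not caught.
- lip_edge (a point): middle of the outer edge of the lid's finger lip, on the underside, 230 mm from the hinge. The lip is a tab 100 mm wide along the hinge, 6 mm thick, in the plane of the lid's underside, 30 mm out beyond the lid's front edge; shut, it overhangs the case's -y wall by 30 mm with free space below it.
- case_hinge (a point): middle of the hinge line, on top of the case's +y wall: 100 mm along the case's +y from its centre, 85.5 mm above the bench; does not move with the lid. It lies in the plane of the lid's underside. The lid plate is 240 mm along the hinge, 200 mm from hinge to front edge and 12 mm thick.
- pulley: ridged steel belt pulley, 60 mm across, 40 mm tall; a bystander, origin at its underside centre
- bearing: steel ball-bearing ring, 52 mm across, 16 mm tall; a bystander, origin at its underside centre
- screwdriver: screwdriver lying on the bench; a bystander, origin at its underside
- rotor: alternator rotor standing on end, 90 mm across, 89 mm tall; a bystander, origin at its underside centre
- stator: dark stator ring with copper windings, 124 mm across, 43 mm tall; a bystander, origin at its underside centre
- cleaner: spray can, 54 mm across, 150 mm tall; a bystander, origin at its underside centre
- spanner: spanner lying on the bench; a bystander, origin at its underside

How it is judged:
By the outcome, as a careful person would: the job done as asked, in the order asked, and still so for the second after the job is handed in, with the robot touching nothing.
It also fails if it takes over 53 s, if anything falls off the work surface, if the arm or the gripper's body presses on something with over 40 N, if the wrist force passes 120 N, or if a joint passes its speed limit or range.

### The arm

A 6-joint arm with a two-finger parallel gripper is mounted at the origin on the work surface. World frame = base frame: x ahead of the robot, y to its left, z up, the work surface at z = 0. Lengths are in mm, angles in degrees, forces in N, time in s.
With the tool pointing down it reaches from about 300 to 850 mm from the base axis. Payload 4.2 kg.
Tool frame: the origin (TCP) lies between the finger pads; the fingertips stand ahead of it and the grasp point (between the pads) lies 8 mm behind it (env.tip_reach is the x of the fingertips in the tool frame, in mm); x points along the fingers, y is the direction in which the jaws open and shut, and the axes are right-handed (so a half turn about x gives the same grasp; the last joint's range is limited). The gripper opens to 91 mm and grips with 3 to 60 N. Pads are 32 mm wide; open, the fingers measure 118 mm over their backs; the gripper's body (76 mm by 178 mm) begins 60 mm behind the grasp point.
Start: joints at [67.666, 18.312, 89.639, -0, 72.044, -1.146], TCP at [207.825, 536.145, 224.976] pointing down, gripper open.
Joint ranges: [-177.97, 177.97], [-48.28, 115.42], [12.27, 149.76], [-77.06, 257.06], [2.81, 150.46], [-146.56, 146.56]. Speed limits (degrees/s): [147.25, 147.25, 180, 180, 180, 180].

### API

Orientations are given as [roll, pitch, yaw] about the fixed x, y, z axes, in that order (R = Rz(yaw) Ry(pitch) Rx(roll)).
In Python, from workcell import env, cams gives the robot as it stands.
- The arm moves only by the tool arm_command, never from a script. Its argument "deltas" is a list of rows, each a list of 3 entries, a list of its own where there are three numbers: the opening, from 0 (shut) to 1 (fully open), then the shift along the world's x, y, z in mm, then the turn about the world's z in rad. A call has 1 to 20 rows; each row is the pose to reach, as a shift and turn from the pose commanded when the call began; what a row does not reach only later rows make up. A row lasts 1/10 s, in which the tool goes at most 50 mm and 8.59 degrees, less where a joint would pass 70% of its speed; a pose out of reach is approached as far as the arm can. A call with a gripper value outside its range is refused whole. The fingers move at their own pace and stop on an object; "grip_force" is the grip in N (left out, the last holds). Time passes only in rows, so rows that repeat a pose let the fingers close. It gives the time, the measured TCP pose, the force and the opening at its end, in the units of the state.
- env.state(): the state, without advancing time (a new reading comes with each control period).
- cams.grab_frame(name): name is "scene" or "side" or "wrist"; returns a dict with "img" (384x512x3 uint8, red, green, blue), "K" (3x3 intrinsics, pixels), "rvec" (rotation vector, rad) and "tvec" (3), from world to camera coordinates, as OpenCV has them. Camera axes: x right, y down, z forward; pixel columns grow to the right and rows downward; lengths in mm; the calibration is good to about 2 mm. A picture is of the moment at which its call begins. There is no depth.
- env.job_done(): hands the job in, once; it reports no verdict.
Trained networks look in a picture, given as the dict that the camera call returned (one of the last four; its "shot" number tells which), for a name from the list of things; names that differ only in an ending like _2 or _b are one class to them, and where a whole thing is asked for, a point or a joint stands for the part that bears it (a point fixed in the world has none). Each returns a list of dicts, best first, with "conf" (0 to 1); they miss things now and then, are a little off and sometimes report something else, mostly with a low value. They report only what shows in the picture. A call takes as long as a camera call.
- cams.silhouettes(picture, name): "region" (384x512 bool, what is visible of it) and "centre" ([column, row] in pixels, amid what is visible of it).
The state is a dict: "time_s": time; "qpos": joint angles; "qvel": joint speeds; "effort": joint torques, N m; "ee_pos": TCP position; "ee_rot": TCP orientation; "force": force on the tool from outside, world axes, zero at the start; "torque": the same for the moment, N m; "gripper_width": finger opening in mm.
Only numpy, scipy, OpenCV 4.12 (cv2) and the standard library are available. Lean on these libraries where they do the work, as an engineer would, in place of code of your own. Each camera call takes 0.05 s, during which the arm holds its last target.

## Working session

There is one attempt and no reset: what is moved stays moved. The work goes in short steps, Python scripts to look and compute and a tool call to move; the robot and the scene stay as the last step left them, time stands still between calls to the robot, and variables do not carry over. Pictures are saved under pics/ and viewed, and the job is handed in when it is done.

Besides the shell and the picture viewer there is one more tool, called after ">>>" as name([rows], argument=value, ...), one row to a line, values as JSON. arm_command: Moves the arm, as the interface text tells. Its arguments: {"type":"object","properties":{"deltas":{"type":"array","items":{"type":"array"}},"grip_force":{"type":"number"}},"required":["deltas"]}

```bash
ls; mkdir -p pics; python3 - <<'E'
from workcell import env,cams
import cv2,numpy as np
s=env.state();print(s, env.tip_reach)
for n in["scene","side","wrist"]:
    p=cams.grab_frame(n);cv2.imwrite(f"pics/a_{n}.png",p["img"][:,:,::-1])
    R=cv2.Rodrigues(np.array(p["rvec"]))[0];print(n,(-R.T@np.array(p["tvec"]).ravel()).round(),R[2].round(2),p["K"][0][0])
    for o in["case","case_lid","lip_edge","case_hinge"]:
        try:
            d=cams.silhouettes(p,o)
            print(o,[(round(x["conf"],2),np.round(x["centre"]),x["region"].sum()) for x in d[:2]])
        except Exception as e:print(o,e)
E
```

```text
pics
{'time_s': 0.0, 'qpos': array([ 6.76672875e+01,  1.83518915e+01,  8.97094837e+01, -1.19206364e-03,
        7.20424929e+01, -1.14818460e+00]), 'qvel': array([ 0.05878571,  0.04196123,  0.00613735,  0.03622236, -0.00992719,
        0.0131998 ]), 'effort': array([-1.78258699e-03, -4.12461197e+01, -2.31968951e+01,  7.25391484e-02,
        4.56801255e-02, -1.19858910e-04]), 'ee_pos': array([207.62407339, 535.66516393, 224.09689849]), 'ee_rot': array([ -90.52304365,   89.89612576, -111.70720297]), 'force': array([ 0.31477295, -0.44837116,  0.82831032]), 'torque': array([0.01464637, 0.00448806, 0.00216534]), 'gripper_width': 90.78597340145738} 11.0
scene [ 804. -640. 1052.] [-0.18  0.54 -0.82] 408.6951545163308
case [(0.79, array([260., 156.]), np.int64(9726))]
case_lid [(0.93, array([273., 116.]), np.int64(4032))]
lip_edge [(0.79, array([273., 119.]), np.int64(4108)), (0.15, array([171., 209.]), np.int64(366))]
case_hinge [(0.8, array([259., 152.]), np.int64(9863))]
side [173. 608. 946.] [ 0.36 -0.54 -0.76] 364.7608634460861
case [(0.67, array([258., 222.]), np.int64(6627))]
case_lid [(0.94, array([226., 211.]), np.int64(2080))]
lip_edge [(0.65, array([226., 210.]), np.int64(2163))]
case_hinge [(0.73, array([256., 223.]), np.int64(6790)), (0.19, array([181., 223.]), np.int64(867))]
wrist [133. 564. 385.] [ 0.26 -0.1  -0.96] 287.08863731049655
case []
case_lid []
lip_edge []
case_hinge []
```

View pics/a_scene.png

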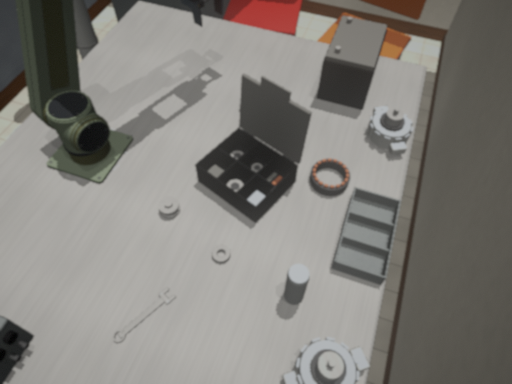

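View pics/a_side.png

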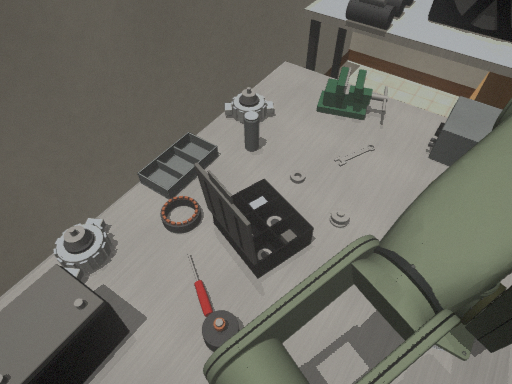

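The case is near pixel (255,165) in the scene view with the lid standing. The rotor and screwdriver are behind the lid in the side view at (220,330) and (200,285), and the stator is at (180,213). Next I fit the pose with a projected model.

```bash
cat > h.py <<'E'
import numpy as np,cv2
from scipy.optimize import minimize
def proj(p,X):
    return cv2.projectPoints(np.asarray(X,float).reshape(-1,3),np.array(p["rvec"],float),np.array(p["tvec"],float),np.array(p["K"],float),None)[0].reshape(-1,2)
def hull(img,p,X):
    u=proj(p,X); h=cv2.convexHull((u*16).astype(np.int32)); cv2.fillConvexPoly(img,h,255,cv2.LINE_AA,4)
def box(x0,x1,y0,y1,z0,z1): return np.array([[x,y,z] for x in(x0,x1) for y in(y0,y1) for z in(z0,z1)],float)
def Tc(q,X):
    x,y,a=q[:3];c,s=np.cos(a),np.sin(a)
    return X@np.array([[c,s,0],[-s,c,0],[0,0,1]])+[x,y,0]
def lidpts(th,X): # X in lid frame: x, r from hinge, t thickness above underside
    # shut: y=100-r, z=85.5+t ; rotating by th
    r,t=X[:,1],X[:,2]; return np.c_[X[:,0],100-r*np.cos(th)+t*np.sin(th),85.5+r*np.sin(th)+t*np.cos(th)]
def masks(q,p):
    b=np.zeros((384,512),np.uint8);l=b.copy()
    hull(l,p,Tc(q,lidpts(q[3],box(-120,120,0,200,0,12))))
    hull(l,p,Tc(q,lidpts(q[3],box(-50,50,195,230,0,6))))
    b[:]=l; hull(b,p,Tc(q,box(-120,120,-100,100,0,85)))
    return b/255.,l/255.
def fit(q0,obs): # obs list (pic, whole mask or None, lid mask or None)
    sc=np.array([10,10,.05,.05])
    def f(d):
        q=q0+d*sc;e=0
        for p,w,l in obs:
            b,m=masks(q,p)
            if w is not None:e+=np.abs(b-w).sum()
            if l is not None:e+=np.abs(m-l).sum()
        return e
    best=None
    x=np.zeros(4)
    for k in range(4):
        S=np.vstack([x]+[x+np.eye(4)[i]*(2 if k<2 else .5) for i in range(4)])
        r=minimize(f,x,method="Nelder-Mead",options=dict(initial_simplex=S,maxiter=300));x=r.x
    return q0+x*sc,r.fun
def ray(p,uv,z):
    R=cv2.Rodrigues(np.array(p["rvec"]))[0];c=-R.T@np.array(p["tvec"]).ravel()
    d=R.T@np.linalg.inv(p["K"])@np.array([uv[0],uv[1],1.]);return c+d*(z-c[2])/d[2]
E
python3 - <<'E'
from workcell import env,cams
from h import *
obs=[];P={}
for n in["scene","side"]:
    p=cams.grab_frame(n);P[n]=p
    w=cams.silhouettes(p,"case")[0]["region"];l=cams.silhouettes(p,"case_lid")[0]["region"]
    print(n,w.sum(),l.sum(),(w&l).sum()); obs.append((p,w|l,l))
    if n=="scene":
        c=ray(p,[248,172],42);print(c)
best=None
for a in np.radians([-60,-45,-30,-15,0,15]):
    for th in(1.5,):
        q,e=fit(np.array([c[0],c[1],a,th]),obs)
        print(np.degrees(a),q.round(3),e)
        if best is None or e<best[1]:best=(q,e)
q=best[0];np.save("q.npy",q)
for o in obs:print(fit(q,[o]))
for n,p in P.items():
    im=p["img"][:,:,::-1].copy();b,m=masks(q,p)
    for k,cc in((b,(0,255,0)),(m,(0,0,255))):
        cs,_=cv2.findContours((k>.5).astype(np.uint8),0,2);cv2.drawContours(im,cs,-1,cc,1)
    im=cv2.resize(im[60:300,100:400],None,fx=2.5,fy=2.5)
    cv2.imwrite(f"pics/fit_{n}.png",im)
for o,z in dict(pulley=20,bearing=8,screwdriver=10,rotor=45,stator=21,cleaner=75,spanner=3).items():
    for n,p in P.items():
        d=cams.silhouettes(p,o)
        if d: print(o,n,round(d[0]["conf"],2),np.round(d[0]["centre"]),ray(p,d[0]["centre"],z).round())
E
```

```text
scene 9708 4004 3981
[528.39994455  71.20128478  42.        ]
side 6747 2090 2079
-59.99999999999999 [ 5.2463e+02  6.6382e+01 -3.7000e-01  1.6630e+00] 1220.5843137254901
-45.0 [ 5.24315e+02  6.65470e+01 -3.71000e-01  1.66500e+00] 1218.2156862745098
-29.999999999999996 [ 5.24252e+02  6.66710e+01 -3.73000e-01  1.66200e+00] 1216.035294117647
-14.999999999999998 [ 5.24525e+02  6.65400e+01 -3.71000e-01  1.66300e+00] 1217.5333333333335
0.0 [ 5.24169e+02  6.70290e+01 -3.73000e-01  1.66100e+00] 1221.9176470588236
14.999999999999998 [ 5.2432e+02  6.6475e+01 -3.7200e-01  1.6640e+00] 1216.1843137254903
(array([ 5.25992970e+02,  7.08276127e+01, -3.67149150e-01,  1.62661579e+00]), np.float64(598.9176470588236))
(array([ 5.24344398e+02,  6.49430295e+01, -3.63054681e-01,  1.67705933e+00]), np.float64(381.1529411764706))
pulley scene 0.89 [171. 206.] [ 352. -112.   20.]
pulley side 0.76 [336. 216.] [ 354. -110.   20.]
bearing scene 0.77 [223. 254.] [ 556. -198.    8.]
bearing side 0.43 [298. 176.] [ 548. -205.    8.]
screwdriver side 0.59 [203. 295.] [538. 330.  10.]
rotor side 0.7 [214. 328.] [445. 392.  45.]
stator scene 0.69 [326. 182.] [765. 133.  21.]
stator side 0.72 [179. 222.] [752. 187.  21.]
cleaner scene 0.79 [292. 283.] [ 765. -239.   75.]
cleaner side 0.82 [253. 134.] [ 762. -235.   75.]
spanner scene 0.9 [144. 314.] [ 429. -420.    3.]
spanner side 0.51 [357. 156.] [ 418. -420.    3.]
```

View pics/fit_scene.png

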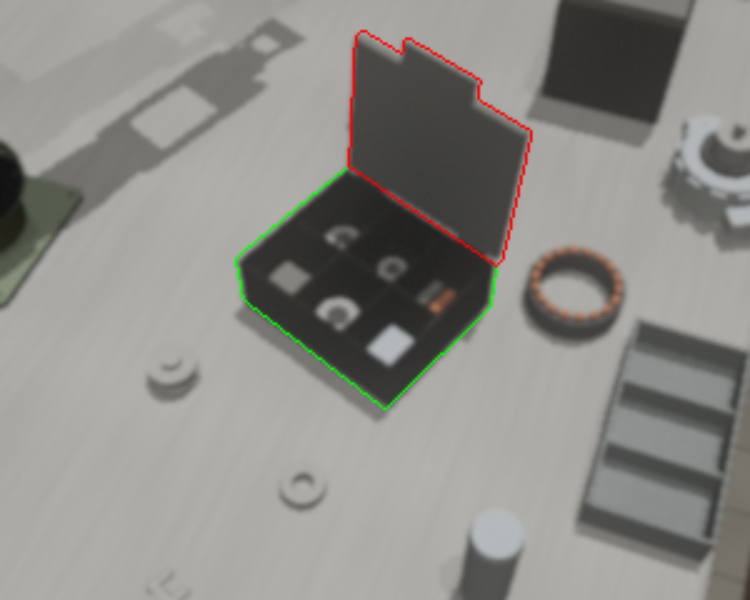

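View pics/fit_side.png

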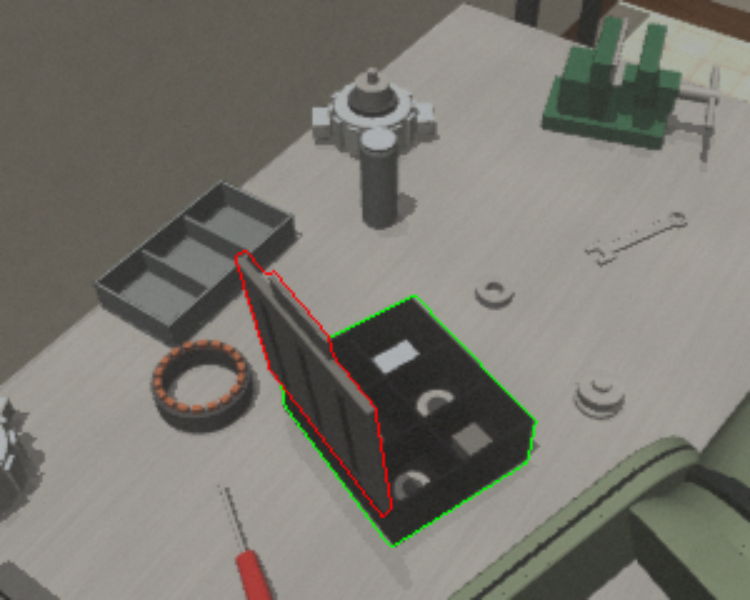

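Both outlines agree well with the pictures: the case is at (524,66.5) with yaw −21.3°, and the lid stands at about 1.65. Next are the tool axes and the moves.

```bash
cat >> h.py <<'E'
from scipy.spatial.transform import Rotation as Ro
def tool(s): return Ro.from_euler("xyz",s["ee_rot"],degrees=True).as_matrix()
Q=np.load("q.npy") if __import__("os").path.exists("q.npy") else None
def w(yc,xc=0): return Tc(Q,np.array([[xc,yc,0.]]))[0,:2]
def c(xy):
    a=Q[2];d=np.array(xy[:2])-Q[:2];return np.array([np.cos(a)*d[0]+np.sin(a)*d[1],-np.sin(a)*d[0]+np.cos(a)*d[1]])
def report(s,full=True):
    a=Q[2];f=s["force"];R=tool(s)
    print("t",round(s["time_s"],2),"tcp",s["ee_pos"].round(1),"case xy",c(s["ee_pos"]).round(1),"Fxc,Fyc,Fz",np.round([np.cos(a)*f[0]+np.sin(a)*f[1],-np.sin(a)*f[0]+np.cos(a)*f[1],f[2]],2),"w",round(s["gripper_width"],1),"yaw of tool y rel case y deg",round(np.degrees(np.arctan2(R[1,1],R[0,1])-a)-90,1))
E
python3 - <<'E'
from workcell import env,cams
from h import *
s=env.state();report(s);print(tool(s).round(3))
e=s["ee_pos"]
for y in(175,155,130,60.5,-74,-144): print(y,w(y).round(1),(w(y)-[207.8,536.1]).round(1))
E
```

```text
t 1.75 tcp [207.8 536.1 225. ] case xy [-465.7  321.9] Fxc,Fyc,Fz [ 0.39  0.95 -0.25] w 91.0 yaw of tool y rel case y deg 0.2
[[ 0.     0.361  0.932]
 [ 0.     0.932 -0.361]
 [-1.     0.     0.   ]]
175 [588.  229.6] [ 380.2 -306.5]
155 [580.7 211. ] [ 372.9 -325.1]
130 [571.6 187.7] [ 363.8 -348.4]
60.5 [546.3 123. ] [ 338.5 -413.1]
-74 [497.3  -2.2] [ 289.5 -538.3]
-144 [471.8 -67.4] [ 264.  -603.5]
```

View pics/a_wrist.png

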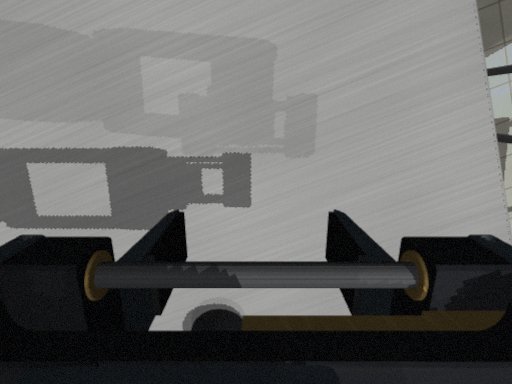

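>>> arm_command([
  [0, [0, 0, 40], 0],
  [0, [0, 0, 80], 0],
  [0, [20, -16, 115], 0],
  [0, [55, -44, 115], 0],
  [0, [95, -77, 115], 0],
  [0, [135, -109, 115], 0],
  [0, [175, -141, 115], 0],
  [0, [215, -173, 115], 0],
  [0, [255, -206, 115], 0],
  [0, [295, -238, 115], 0],
  [0, [330, -266, 115], 0],
  [0, [360, -290, 115], 0],
  [0, [375, -302, 115], 0],
  [0, [380, -306, 105], 0],
  [0, [380, -306, 85], 0],
  [0, [380, -306, 65], 0],
  [0, [380, -306, 55], 0],
  [0, [380, -306, 55], 0],
])

```text
time_s: 3.55
ee_pos: [586.1, 230.9, 278.2]
ee_rot: [-146.2, 89.8, -167.3]
force: [0.2, -0.9, 0.1]
gripper_width: 0.5
```

```bash
cat > look.py <<'E'
import sys
from workcell import env,cams
from h import *
tag=sys.argv[1];fitit=len(sys.argv)>2
report(env.state())
ims=[]
obs=[]
for n in["scene","side"]:
    p=cams.grab_frame(n);im=p["img"][:,:,::-1].copy()
    if fitit:
        d=cams.silhouettes(p,"case_lid")
        if d: obs.append((p,None,d[0]["region"]))
    ims.append(im[60:320,90:400] if n=="scene" else im[60:320,110:420])
cv2.imwrite(f"pics/{tag}.png",cv2.resize(np.hstack(ims),None,fx=1.29,fy=1.29))
if fitit:
    for i,o in enumerate(obs):
        ths=np.arange(-.02,1.75,.02);es=[np.abs(masks(np.r_[Q[:3],t],o[0])[1]-o[2]).sum() for t in ths];k=np.argmin(es);print("theta",i,ths[k].round(3),es[k].round(),o[2].sum())
E
python3 look.py b 1
```

```text
t 3.55 tcp [586.1 230.9 278.2] case xy [ -2.2 175.5] Fxc,Fyc,Fz [ 0.51 -0.81  0.11] w 0.5 yaw of tool y rel case y deg 0.3
theta 0 1.64 321.0 3958
theta 1 1.66 610.0 1704
```

View pics/b.png

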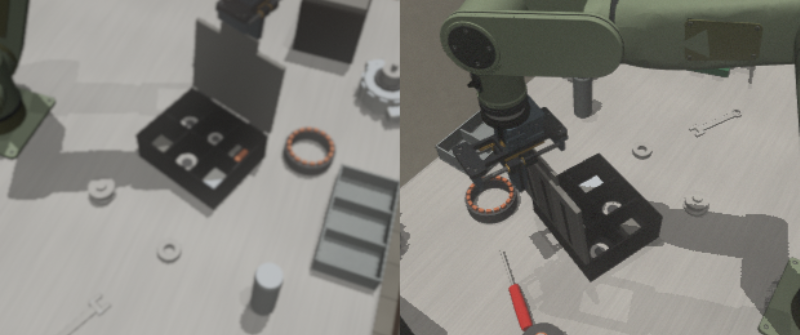

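Fit and view agree: the gripper hangs behind the lid, closed, at scene-crop pixel (245,15). Now the first part of the push, stopping while the hinge still holds.

>>> arm_command([
  [0, [-4, -9, 2], 0],
  [0, [-7, -19, 2], 0],
  [0, [-10, -25, 2], 0],
  [0, [-11, -28, 2], 0],
  [0, [-12, -32, 2], 0],
  [0, [-14, -36, 2], 0],
  [0, [-16, -40, 2], 0],
  [0, [-17, -44, 2], 0],
  [0, [-19, -49, 2], 0],
  [0, [-21, -54, 2], 0],
  [0, [-23, -59, 2], 0],
  [0, [-25, -64, 2], 0],
  [0, [-27, -70, 2], 0],
])

```text
time_s: 5.05
ee_pos: [560.6, 159.7, 281.7]
ee_rot: [-164.3, 90.0, 174.5]
force: [0.5, 1.6, -0.4]
gripper_width: 0.6
```

```bash
python3 look.py c 1
```

```text
t 5.05 tcp [560.6 159.7 281.7] case xy [-0.1 99.9] Fxc,Fyc,Fz [-0.09  1.7  -0.41] w 0.6 yaw of tool y rel case y deg 0.2
theta 0 1.42 420.0 2877
theta 1 1.44 780.0 2983
```

View pics/c.png

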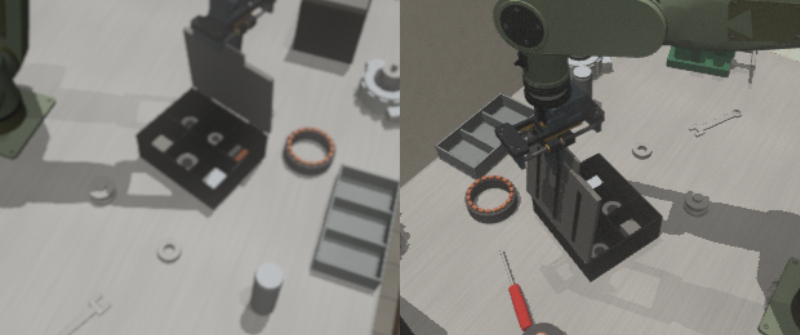

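Lid at 1.43, still held, case unmoved. Now the tip, release, and move over to the front in one call.

>>> arm_command([
  [0, [-2, -5, 0], 0],
  [0, [-4, -9, 0], 0],
  [0, [-5, -14, 0], 0],
  [0, [-7, -18, 0], 0],
  [0, [-9, -23, 0], 0],
  [0, [-11, -28, 0], 0],
  [0, [-13, -32, 0], 0],
  [0, [-14, -37, 0], 0],
  [0, [-12, -31, 5], 0],
  [0, [-10, -25, 35], 0],
  [0, [-10, -25, 62], 0],
  [0, [-22, -56, 62], 0],
  [0, [-38, -97, 62], 0],
  [0, [-53, -136, 62], 0],
  [0, [-63, -162, 60], 0],
  [0, [-63, -162, 30], 0],
  [0, [-63, -162, 0], 0],
  [0, [-63, -162, -27], 0],
])

```text
time_s: 7.05
ee_pos: [497.8, -2.0, 254.4]
ee_rot: [15.0, 90.0, -6.2]
force: [-0.2, 1.3, 0.8]
gripper_width: 0.4
```

```bash
python3 look.py d 1
```

```text
t 7.05 tcp [497.8  -2.  254.4] case xy [  0.5 -73.6] Fxc,Fyc,Fz [-0.64  1.11  0.76] w 0.4 yaw of tool y rel case y deg 0.1
theta 0 1.2 755.0 1296
theta 1 1.22 315.0 4486
```

View pics/d.png

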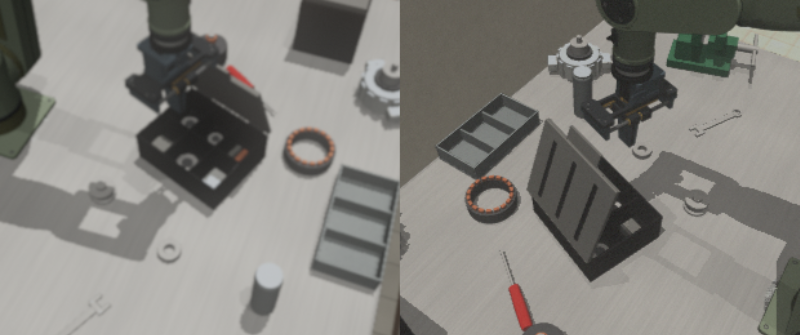

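The lid is free at about 1.2, with the finger waiting in front of it. Now I let it fall a little and measure the rate.

>>> arm_command([
  [0, [0, 0, 0], 0],
  [0, [0, 0, 0], 0],
  [0, [0, 0, 0], 0],
  [0, [0, 0, 0], 0],
])

```text
time_s: 7.65
ee_pos: [498.1, -1.8, 255.6]
ee_rot: [23.0, 89.9, 1.9]
force: [0.0, -0.4, 0.1]
gripper_width: 0.8
```

```bash
python3 look.py e 1
```

```text
t 7.65 tcp [498.1  -1.8 255.6] case xy [  0.6 -73.3] Fxc,Fyc,Fz [ 0.15 -0.38  0.14] w 0.8 yaw of tool y rel case y deg 0.2
theta 0 1.2 585.0 1420
theta 1 1.2 204.0 4716
```

>>> arm_command([
  [0, [0, 0, 0], 0],
  [0, [0, 0, 0], 0],
  [0, [0, 0, 0], 0],
  [0, [0, 0, 0], 0],
  [0, [0, 0, 0], 0],
  [0, [0, 0, 0], 0],
  [0, [0, 0, 0], 0],
])

```text
time_s: 8.55
ee_pos: [497.8, -1.9, 255.0]
ee_rot: [88.5, 90.0, 67.3]
force: [-0.3, 1.3, -0.3]
gripper_width: 0.3
```

```bash
python3 look.py f 1
```

```text
t 8.55 tcp [497.8  -1.9 255. ] case xy [  0.4 -73.5] Fxc,Fyc,Fz [-0.69  1.08 -0.26] w 0.3 yaw of tool y rel case y deg 0.2
theta 0 1.16 333.0 4725
```

Falling by itself (1.22→1.20→1.16). Keep waiting.

>>> arm_command([
  [0, [0, 0, 0], 0],
  [0, [0, 0, 0], 0],
  [0, [0, 0, 0], 0],
  [0, [0, 0, 0], 0],
  [0, [0, 0, 0], 0],
  [0, [0, 0, 0], 0],
  [0, [0, 0, 0], 0],
  [0, [0, 0, 0], 0],
])

```text
time_s: 9.55
ee_pos: [497.8, -1.8, 255.0]
ee_rot: [118.0, 90.0, 96.8]
force: [1.0, -0.4, 0.3]
gripper_width: 1.0
```

```bash
python3 look.py g 1
```

```text
t 9.55 tcp [497.8  -1.8 255. ] case xy [  0.3 -73.4] Fxc,Fyc,Fz [ 1.05 -0.03  0.31] w 1.0 yaw of tool y rel case y deg 0.2
theta 0 1.08 460.0 792
theta 1 1.06 264.0 5122
```

>>> arm_command([
  [0, [0, 0, 0], 0],
  [0, [0, 0, 0], 0],
  [0, [0, 0, 0], 0],
  [0, [0, 0, -4], 0],
  [0, [0, 0, -8], 0],
  [0, [0, 0, -12], 0],
  [0, [0, 0, -16], 0],
  [0, [0, 0, -20], 0],
])

```text
time_s: 10.55
ee_pos: [497.7, -1.9, 234.5]
ee_rot: [177.5, 90.0, 156.3]
force: [0.9, 0.2, -0.2]
gripper_width: 0.5
```

```bash
python3 look.py h 1
```

```text
t 10.55 tcp [497.7  -1.9 234.5] case xy [  0.3 -73.5] Fxc,Fyc,Fz [ 0.75  0.51 -0.22] w 0.5 yaw of tool y rel case y deg 0.2
theta 0 0.94 399.0 523
theta 1 0.9 365.0 5459
```

View pics/h.png

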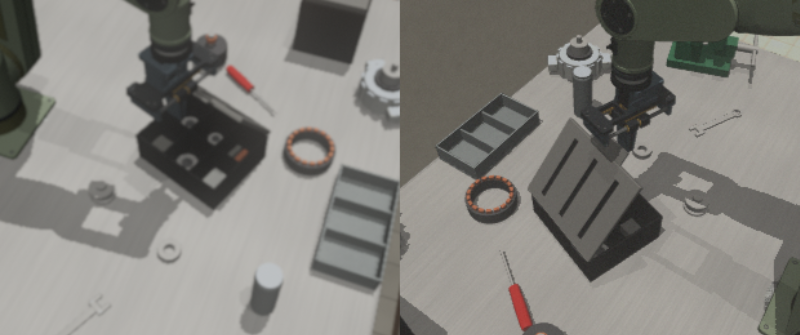

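Side crop (610,130): the lip is just behind the finger. Hold for the catch.

>>> arm_command([
  [0, [0, 0, 0], 0],
  [0, [0, 0, 0], 0],
  [0, [0, 0, 0], 0],
  [0, [0, 0, 0], 0],
  [0, [0, 0, 0], 0],
  [0, [0, 0, 0], 0],
  [0, [0, 0, 0], 0],
  [0, [0, 0, 0], 0],
])

```text
time_s: 11.55
ee_pos: [497.8, -2.0, 234.9]
ee_rot: [-97.3, 90.0, -118.4]
force: [-0.4, -1.2, -1.1]
gripper_width: 0.4
```

```bash
python3 look.py i 1
```

```text
t 11.55 tcp [497.8  -2.  234.9] case xy [  0.4 -73.6] Fxc,Fyc,Fz [ 0.1  -1.26 -1.12] w 0.4 yaw of tool y rel case y deg 0.2
theta 0 0.82 669.0 1021
theta 1 0.78 415.0 5530
```

View pics/i.png

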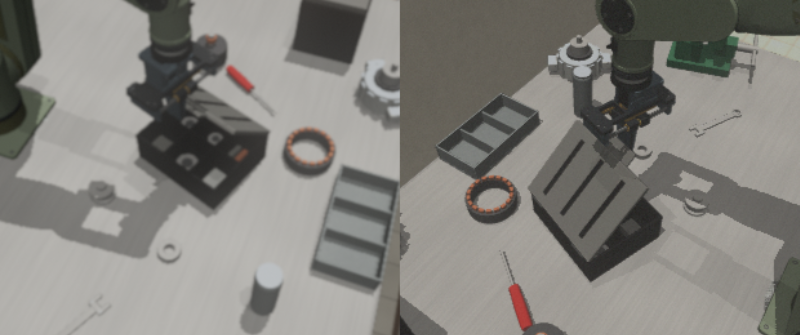

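Caught at about 0.79 (lip about 160 mm up), finger load Fy −1.3 N, Fz −1.1 N. Lower along the lip's arc.

>>> arm_command([
  [0, [-0.7, -1.8, -2], 0],
  [0, [-1.4, -3.6, -4], 0],
  [0, [-2.1, -5.4, -6], 0],
  [0, [-2.8, -7.1, -8], 0],
  [0, [-3.5, -8.9, -10], 0],
  [0, [-4.2, -10.6, -12], 0],
  [0, [-4.8, -12.3, -14], 0],
  [0, [-5.5, -14, -16.2], 0],
  [0, [-6.1, -15.6, -18.4], 0],
  [0, [-6.8, -17.3, -20.5], 0],
  [0, [-7.4, -18.9, -22.7], 0],
  [0, [-8, -20.5, -24.9], 0],
  [0, [-8.6, -22, -27], 0],
  [0, [-9.2, -23.5, -29.2], 0],
  [0, [-9.8, -25.1, -31.5], 0],
  [0, [-10.3, -26.5, -33.8], 0],
  [0, [-10.9, -27.9, -36], 0],
  [0, [-11.4, -29.3, -38.3], 0],
  [0, [-12, -30.7, -40.6], 0],
  [0, [-12.5, -32.1, -43], 0],
])

```text
time_s: 13.75
ee_pos: [485.3, -34.1, 191.8]
ee_rot: [95.8, 90.0, 74.6]
force: [-0.4, -0.5, -0.6]
gripper_width: 0.4
```

```bash
python3 look.py j 1
```

```text
t 13.75 tcp [485.3 -34.1 191.8] case xy [   0.4 -108. ] Fxc,Fyc,Fz [-0.25 -0.58 -0.6 ] w 0.4 yaw of tool y rel case y deg 0.2
theta 0 0.56 1168.0 1962
theta 1 0.5 333.0 5667
```

View pics/j.png

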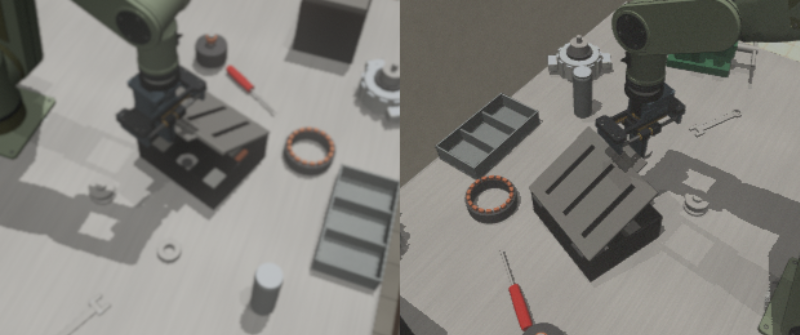

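>>> arm_command([
  [0, [-0.5, -1.4, -2.5], 0],
  [0, [-1.1, -2.7, -5], 0],
  [0, [-1.6, -4.1, -7.4], 0],
  [0, [-2.1, -5.4, -9.9], 0],
  [0, [-2.6, -6.6, -12.5], 0],
  [0, [-3.1, -7.8, -15], 0],
  [0, [-3.5, -9, -17.6], 0],
  [0, [-4, -10.2, -20.2], 0],
  [0, [-4.4, -11.3, -22.8], 0],
  [0, [-4.9, -12.4, -25.4], 0],
  [0, [-5.3, -13.5, -28], 0],
  [0, [-5.7, -14.6, -30.6], 0],
  [0, [-6.1, -15.6, -33.3], 0],
  [0, [-6.5, -16.6, -36], 0],
  [0, [-6.8, -17.5, -38.6], 0],
  [0, [-7.2, -18.5, -41.3], 0],
  [0, [-7.6, -19.4, -44], 0],
  [0, [-7.9, -20.3, -46.8], 0],
  [0, [-8.3, -21.2, -49.5], 0],
  [0, [-8.6, -22, -52.2], 0],
])

```text
time_s: 15.95
ee_pos: [476.7, -56.0, 139.5]
ee_rot: [69.6, 90.0, 48.4]
force: [-0.9, -0.3, -1.2]
gripper_width: 0.4
```

```bash
python3 look.py k 1
```

```text
t 15.95 tcp [476.7 -56.  139.5] case xy [   0.4 -131.6] Fxc,Fyc,Fz [-0.75 -0.62 -1.18] w 0.4 yaw of tool y rel case y deg 0.2
theta 0 0.26 1409.0 2985
theta 1 0.22 372.0 5297
```

View pics/k.png

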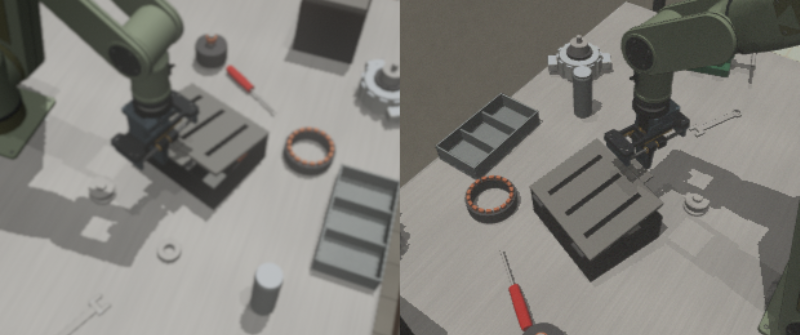

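```bash
python3 - <<'E'
from workcell import env,cams
from h import *
ims=[]
for n in["scene","side"]:
    p=cams.grab_frame(n);report(env.state());im=p["img"][:,:,::-1].copy()
    im=cv2.convertScaleAbs(im,alpha=1.8,beta=10)
    u=proj(p,Tc(Q,np.array([[0,-130,85.5]])))[0];x,y=int(u[0]),int(u[1])
    cr=cv2.resize(im[y-60:y+40,x-65:x+65],None,fx=6,fy=6,interpolation=cv2.INTER_CUBIC)
    for th,col in((.22,(0,0,255)),(.30,(0,255,0))):
        L=proj(p,Tc(Q,lidpts(th,np.array([[-50,200,0],[-50,230,0],[50,230,0],[50,200,0],[-120,200,12],[-120,0,12],[120,0,12],[120,200,12]],float))))
        cv2.polylines(cr,[((L[:4]-[x-65,y-60])*6).astype(int)],False,col,1)
        cv2.polylines(cr,[((L[4:]-[x-65,y-60])*6).astype(int)],True,col,1)
    ims.append(cr)
cv2.imwrite("pics/l1.png",ims[0]);cv2.imwrite("pics/l2.png",ims[1])
E
```

```text
t 16.2 tcp [476.4 -56.1 139.7] case xy [   0.2 -131.8] Fxc,Fyc,Fz [-0.63 -2.95 -1.93] w 0.3 yaw of tool y rel case y deg 0.2
t 16.25 tcp [476.5 -56.1 139.7] case xy [   0.2 -131.8] Fxc,Fyc,Fz [-0.88 -2.4  -1.17] w 0.4 yaw of tool y rel case y deg 0.2
```

View pics/l1.png

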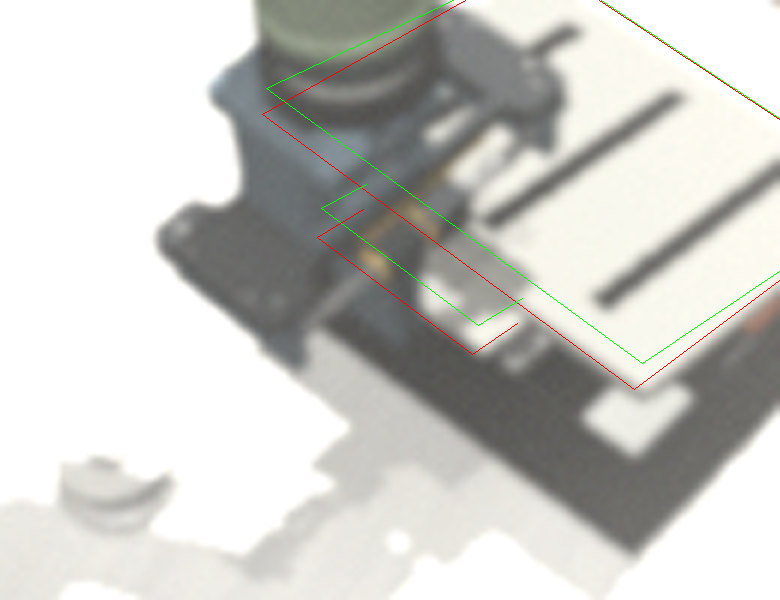

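View pics/l2.png

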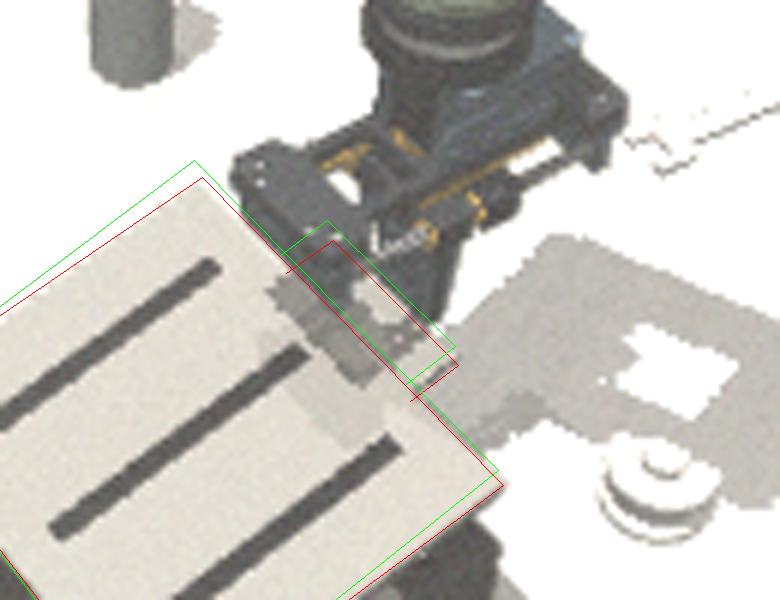

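The red outline (0.22) fits: lid at about 0.23, lip about 9 mm above the fingertip, held statically (Fy −2.7, Fz −1.5 N). So it slid a little down the finger. I'll take short steps from here, keeping a light inward bias and checking the force each time.

>>> arm_command([
  [0, [-0.1, -0.2, -1.5], 0],
  [0, [-0.2, -0.5, -3.2], 0],
  [0, [-0.3, -0.8, -5], 0],
  [0, [-0.4, -1.1, -6.7], 0],
])

```text
time_s: 16.65
ee_pos: [476.0, -57.4, 132.9]
ee_rot: [-118.6, 90.0, -139.7]
force: [-2.4, -4.0, -0.8]
gripper_width: 0.5
```

```bash
cat > m.py <<'E'
from workcell import env,cams
from h import *
report(env.state())
F=[]
for n in["side","scene","side"]:
    p=cams.grab_frame(n);s=env.state();f=s["force"];a=Q[2];F.append([np.cos(a)*f[0]+np.sin(a)*f[1],-np.sin(a)*f[0]+np.cos(a)*f[1],f[2]])
    d=cams.silhouettes(p,"case_lid")
    if d:
        r=d[0]["region"];
        if n=="side":
            ths=np.arange(-.03,.4,.005);es=[np.abs(masks(np.r_[Q[:3],t],p)[1]-r).sum() for t in ths];k=np.argmin(es);print(n,"theta",ths[k].round(3),es[k].round())
            t=ths[k];print(" edge y,z",round(100-230*np.cos(t),1),round(85.5+230*np.sin(t),1),"tip z",round(s["ee_pos"][2]-11,1))
print("F mean",np.mean(F,0).round(2));report(env.state())
E
python3 m.py
```

```text
t 16.65 tcp [476.  -57.4 132.9] case xy [   0.3 -133.1] Fxc,Fyc,Fz [-0.82 -4.6  -0.77] w 0.5 yaw of tool y rel case y deg 0.2
side theta 0.18 331.0
 edge y,z -126.3 126.7 tip z 121.6
side theta 0.155 408.0
 edge y,z -127.2 121.0 tip z 121.9
F mean [-0.53 -5.24 -0.98]
t 16.95 tcp [476.  -57.4 132.9] case xy [   0.3 -133.1] Fxc,Fyc,Fz [-0.47 -5.36 -0.89] w 0.3 yaw of tool y rel case y deg 0.2
```

```bash
cat > z.py <<'E'
import sys
from workcell import env,cams
from h import *
p=cams.grab_frame("side");report(env.state());im=p["img"][:,:,::-1].copy()
im=cv2.convertScaleAbs(im,alpha=1.8,beta=10)
u=proj(p,Tc(Q,np.array([[0,-100,85.5]])))[0];x,y=int(u[0]),int(u[1])
cr=cv2.resize(im[y-50:y+50,x-65:x+65],None,fx=6,fy=6,interpolation=cv2.INTER_CUBIC)
for th,col in zip(map(float,sys.argv[2:]),((0,0,255),(0,255,0),(255,0,0))):
    L=proj(p,Tc(Q,lidpts(th,np.array([[-50,200,0],[-50,230,0],[50,230,0],[50,200,0],[-120,200,12],[-120,0,12],[120,0,12],[120,200,12]],float))))
    cv2.polylines(cr,[((L[:4]-[x-65,y-50]+.5)*6).astype(int)],False,col,1)
    cv2.polylines(cr,[((L[4:]-[x-65,y-50]+.5)*6).astype(int)],True,col,1)
cv2.imwrite(f"pics/{sys.argv[1]}.png",cr)
E
python3 z.py z1 .155 .2
```

```text
t 17.0 tcp [476.  -57.3 132.9] case xy [   0.3 -133.1] Fxc,Fyc,Fz [ 0.12 -5.64 -1.6 ] w 0.2 yaw of tool y rel case y deg 0.2
```

View pics/z1.png

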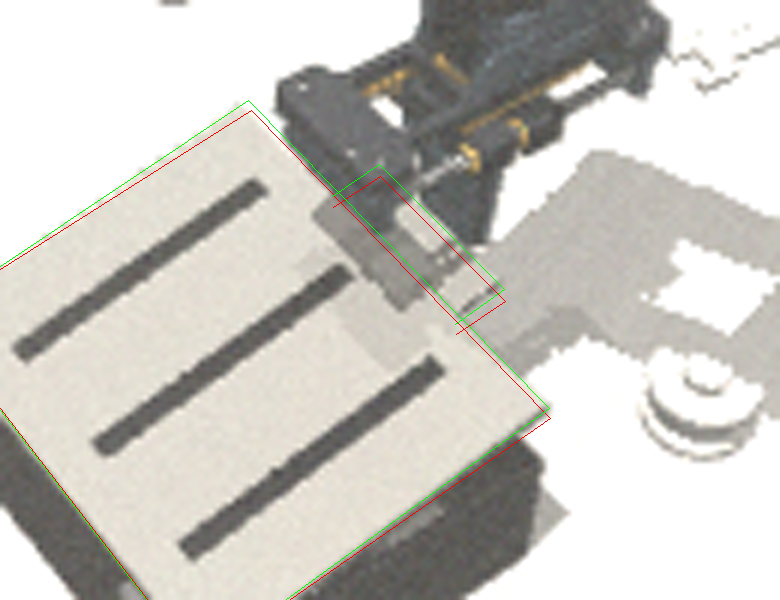

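Lid about 0.185, lip about 6 mm above the tip, static, with force well inside the friction cone. Next small arc step.

>>> arm_command([
  [0, [-0.1, -0.3, -1.7], 0],
  [0, [-0.2, -0.5, -3.4], 0],
  [0, [-0.3, -0.8, -5.1], 0],
  [0, [-0.4, -1.05, -6.8], 0],
])

```text
time_s: 17.4
ee_pos: [475.6, -58.5, 126.2]
ee_rot: [-110.2, 89.9, -131.4]
force: [-4.1, -5.4, 0.0]
gripper_width: 0.6
```

```bash
python3 m.py; python3 z.py z2 .13 .155
```

```text
t 17.4 tcp [475.6 -58.5 126.2] case xy [   0.3 -134.3] Fxc,Fyc,Fz [-1.88 -6.5   0.01] w 0.6 yaw of tool y rel case y deg 0.2
side theta 0.145 374.0
 edge y,z -127.6 118.7 tip z 115.0
side theta 0.15 394.0
 edge y,z -127.4 119.9 tip z 115.1
F mean [-0.74 -5.61 -1.2 ]
t 17.7 tcp [475.6 -58.5 126.1] case xy [   0.3 -134.3] Fxc,Fyc,Fz [-1.17 -5.61 -1.21] w 0.5 yaw of tool y rel case y deg 0.2
t 17.75 tcp [475.6 -58.5 126.1] case xy [   0.3 -134.3] Fxc,Fyc,Fz [-0.66 -6.53 -0.64] w 0.4 yaw of tool y rel case y deg 0.2
```

View pics/z2.png

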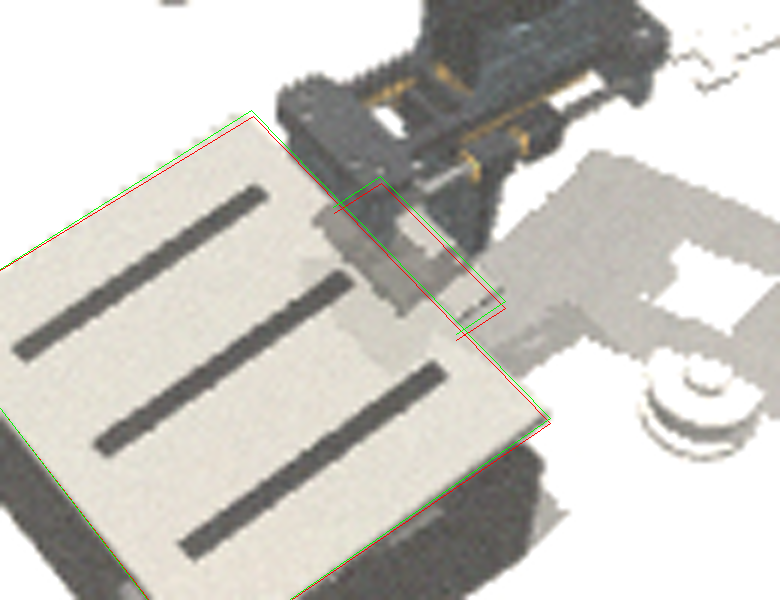

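Sticking (lip still about 6 mm above tip, N≈5.8). Continue.

>>> arm_command([
  [0, [-0.1, -0.3, -1.7], 0],
  [0, [-0.2, -0.5, -3.4], 0],
  [0, [-0.3, -0.7, -5.1], 0],
  [0, [-0.4, -0.95, -6.8], 0],
  [0, [-0.45, -1.15, -8.5], 0],
  [0, [-0.5, -1.3, -10.2], 0],
])

```text
time_s: 18.35
ee_pos: [475.1, -59.9, 116.0]
ee_rot: [-108.5, 89.9, -129.7]
force: [-3.5, -5.4, -0.2]
gripper_width: 0.2
```

```bash
python3 m.py; python3 z.py z3 .08 .11
```

```text
t 18.35 tcp [475.1 -59.9 116. ] case xy [   0.3 -135.8] Fxc,Fyc,Fz [-1.3  -6.26 -0.18] w 0.2 yaw of tool y rel case y deg 0.2
side theta 0.105 340.0
 edge y,z -128.7 109.6 tip z 104.7
side theta 0.1 322.0
 edge y,z -128.9 108.5 tip z 104.9
F mean [-0.4  -6.33 -1.3 ]
t 18.65 tcp [475.1 -60.  115.9] case xy [   0.3 -135.9] Fxc,Fyc,Fz [ 0.22 -6.75 -2.23] w 0.6 yaw of tool y rel case y deg 0.2
t 18.7 tcp [475.1 -59.9 115.9] case xy [   0.3 -135.8] Fxc,Fyc,Fz [-0.06 -5.98 -1.48] w 0.2 yaw of tool y rel case y deg 0.2
```

View pics/z3.png

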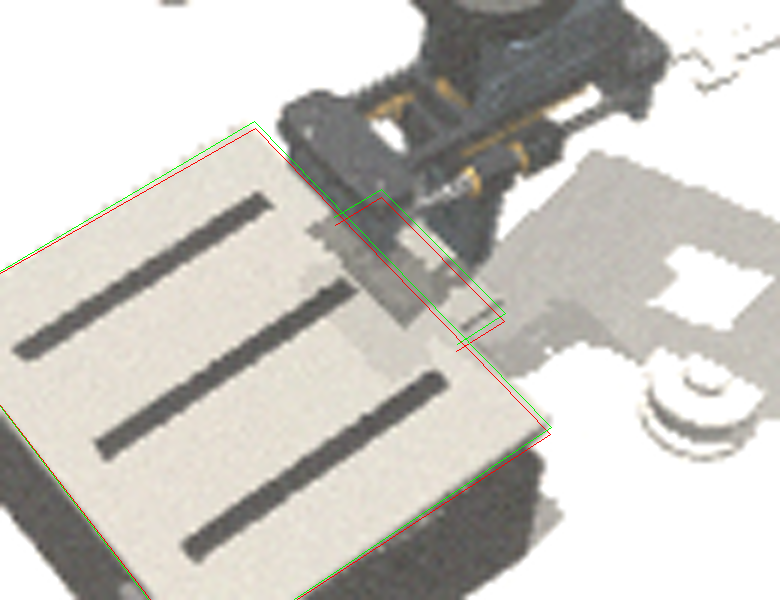

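>>> arm_command([
  [0, [-0.1, -0.2, -1.6], 0],
  [0, [-0.2, -0.4, -3.2], 0],
  [0, [-0.2, -0.55, -4.8], 0],
  [0, [-0.3, -0.7, -6.5], 0],
  [0, [-0.3, -0.8, -8.2], 0],
  [0, [-0.35, -0.9, -9.8], 0],
  [0, [-0.4, -1, -11.4], 0],
])

```text
time_s: 19.4
ee_pos: [474.7, -61.1, 104.6]
ee_rot: [-102.4, 89.9, -123.5]
force: [-2.8, -6.0, -0.4]
gripper_width: 0.5
```

```bash
python3 m.py; python3 z.py z4 .03 .06
```

```text
t 19.4 tcp [474.7 -61.1 104.6] case xy [   0.4 -137. ] Fxc,Fyc,Fz [-0.42 -6.66 -0.38] w 0.5 yaw of tool y rel case y deg 0.2
side theta 0.04 456.0
 edge y,z -129.8 94.7 tip z 93.3
side theta 0.03 395.0
 edge y,z -129.9 92.4 tip z 93.5
F mean [-0.38 -7.02 -1.26]
t 19.7 tcp [474.6 -61.1 104.4] case xy [   0.3 -137. ] Fxc,Fyc,Fz [ 0.07 -6.4  -1.79] w 0.4 yaw of tool y rel case y deg 0.2
t 19.75 tcp [474.6 -61.1 104.4] case xy [   0.3 -137. ] Fxc,Fyc,Fz [ 0.17 -7.74 -1.52] w 0.6 yaw of tool y rel case y deg 0.2
```

View pics/z4.png

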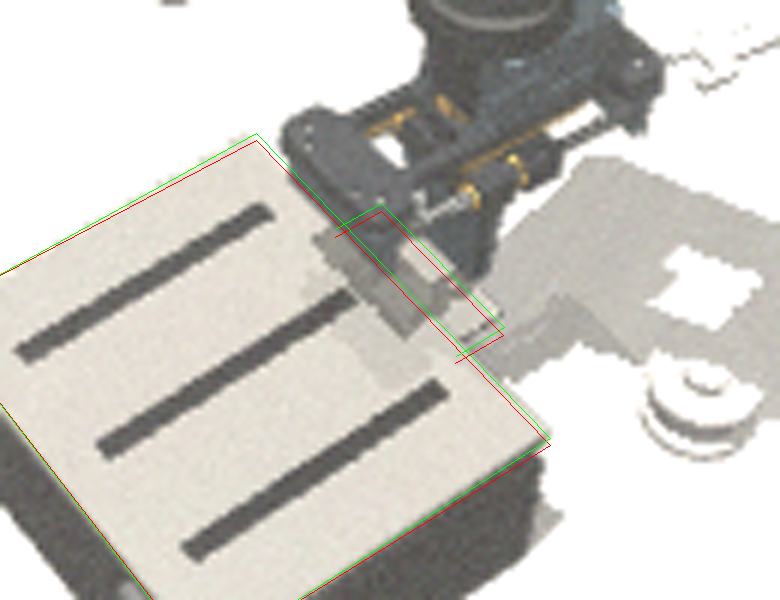

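>>> arm_command([
  [0, [0, -0.1, -1.3], 0],
  [0, [-0.05, -0.2, -2.7], 0],
  [0, [-0.1, -0.25, -4], 0],
  [0, [-0.1, -0.3, -5.3], 0],
  [0, [-0.15, -0.35, -6.6], 0],
  [0, [-0.15, -0.4, -8], 0],
])

```text
time_s: 20.35
ee_pos: [474.5, -61.6, 96.5]
ee_rot: [-101.9, 89.9, -123.1]
force: [-3.3, -7.4, -1.4]
gripper_width: 0.4
```

```bash
python3 m.py; python3 z.py z5 0 .03
```

```text
t 20.35 tcp [474.5 -61.6  96.5] case xy [   0.4 -137.6] Fxc,Fyc,Fz [-0.37 -8.08 -1.45] w 0.4 yaw of tool y rel case y deg 0.2
side theta 0.02 393.0
 edge y,z -130.0 90.1 tip z 85.4
side theta 0.015 376.0
 edge y,z -130.0 88.9 tip z 85.4
F mean [-0.21 -7.07 -2.46]
t 20.65 tcp [474.5 -61.5  96.4] case xy [   0.4 -137.5] Fxc,Fyc,Fz [ 0.22 -7.1  -1.67] w 0.5 yaw of tool y rel case y deg 0.2
t 20.7 tcp [474.5 -61.5  96.4] case xy [   0.4 -137.5] Fxc,Fyc,Fz [ 0.66 -7.84  0.11] w 0.5 yaw of tool y rel case y deg 0.2
```

View pics/z5.png

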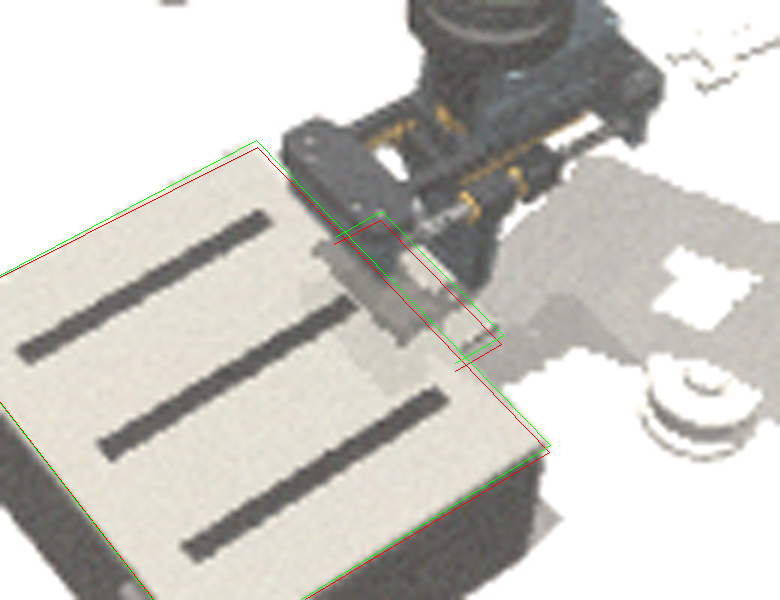

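>>> arm_command([
  [0, [0, 0, -1], 0],
  [0, [0, 0, -2], 0],
  [0, [0, -0.1, -3], 0],
])

```text
time_s: 21.0
ee_pos: [474.4, -61.7, 93.5]
ee_rot: [-104.9, 89.9, -126.1]
force: [-2.7, -6.8, -1.8]
gripper_width: 0.0
```

```bash
python3 m.py
```

```text
t 21.0 tcp [474.4 -61.7  93.5] case xy [   0.4 -137.7] Fxc,Fyc,Fz [ 0.01 -7.3  -1.75] w 0.0 yaw of tool y rel case y deg 0.2
side theta 0.0 424.0
 edge y,z -130.0 85.5 tip z 82.4
side theta 0.0 363.0
 edge y,z -130.0 85.5 tip z 82.4
F mean [-0.7  -7.51 -1.49]
t 21.3 tcp [474.5 -61.7  93.4] case xy [   0.4 -137.7] Fxc,Fyc,Fz [ 0.05 -7.14 -1.71] w 0.2 yaw of tool y rel case y deg 0.2
```

Fz is still −1.5 N, so the finger still carries the lid. Go on in small steps.

>>> arm_command([
  [0, [0, 0, -0.7], 0],
  [0, [0, 0, -1.4], 0],
  [0, [0, 0, -2], 0],
])

```text
time_s: 21.6
ee_pos: [474.4, -61.7, 91.5]
ee_rot: [-105.4, 89.9, -126.5]
force: [-3.4, -7.2, -0.5]
gripper_width: 0.3
```

```bash
python3 m.py
```

```text
t 21.6 tcp [474.4 -61.7  91.5] case xy [   0.4 -137.7] Fxc,Fyc,Fz [-0.58 -7.94 -0.47] w 0.3 yaw of tool y rel case y deg 0.2
side theta 0.0 418.0
 edge y,z -130.0 85.5 tip z 80.4
side theta -0.02 416.0
 edge y,z -130.0 80.9 tip z 80.4
F mean [-0.13 -7.26 -1.78]
t 21.9 tcp [474.4 -61.7  91.4] case xy [   0.4 -137.7] Fxc,Fyc,Fz [-0.22 -7.87 -2.55] w 0.4 yaw of tool y rel case y deg 0.2
```

>>> arm_command([
  [0, [0, 0, -0.6], 0],
  [0, [0, 0, -1.2], 0],
  [0, [0, 0, -1.8], 0],
])

```text
time_s: 22.2
ee_pos: [474.4, -61.8, 89.7]
ee_rot: [-104.7, 89.9, -125.8]
force: [-3.1, -7.6, -1.1]
gripper_width: 0.5
```

```bash
python3 m.py;python3 z.py z6 0 .015
```

```text
t 22.2 tcp [474.4 -61.8  89.7] case xy [   0.4 -137.8] Fxc,Fyc,Fz [-0.08 -8.2  -1.14] w 0.5 yaw of tool y rel case y deg 0.2
side theta -0.005 353.0
 edge y,z -130.0 84.4 tip z 78.6
side theta -0.02 454.0
 edge y,z -130.0 80.9 tip z 78.6
F mean [-0.39 -7.36 -1.91]
t 22.5 tcp [474.4 -61.8  89.6] case xy [   0.4 -137.8] Fxc,Fyc,Fz [ 0.29 -9.5  -1.95] w 0.6 yaw of tool y rel case y deg 0.2
t 22.55 tcp [474.4 -61.8  89.6] case xy [   0.4 -137.8] Fxc,Fyc,Fz [-0.51 -7.98 -1.57] w 0.7 yaw of tool y rel case y deg 0.2
```

View pics/z6.png

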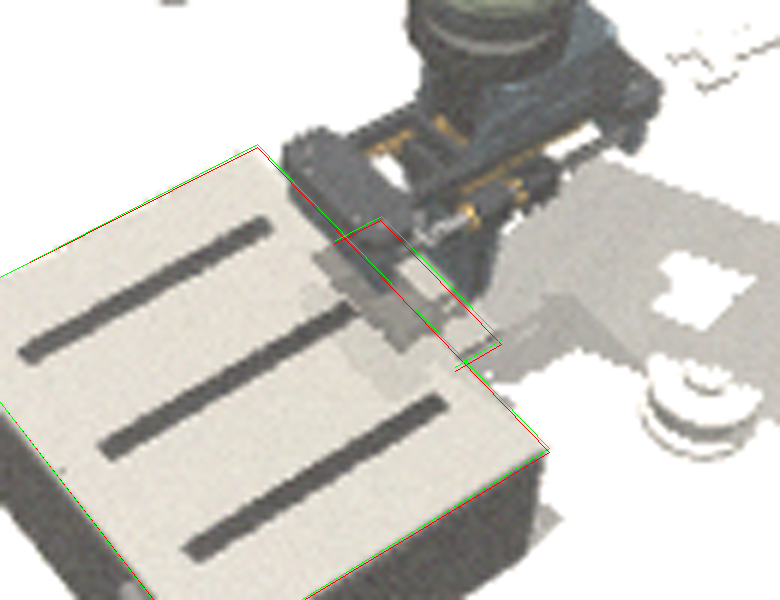

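>>> arm_command([
  [0, [0, 0, -0.5], 0],
  [0, [0, 0, -1], 0],
  [0, [0, 0, -1.5], 0],
])

```text
time_s: 22.85
ee_pos: [474.5, -61.8, 88.7]
ee_rot: [-100.4, 89.9, -121.5]
force: [-5.4, -8.0, 5.3]
gripper_width: 0.4
```

```bash
python3 m.py
```

```text
t 22.85 tcp [474.5 -61.8  88.7] case xy [   0.5 -137.8] Fxc,Fyc,Fz [-2.09 -9.37  5.31] w 0.4 yaw of tool y rel case y deg 0.2
side theta -0.005 334.0
 edge y,z -130.0 84.4 tip z 77.7
side theta -0.03 490.0
 edge y,z -129.9 78.6 tip z 77.7
F mean [-0.92 -8.6   3.48]
t 23.15 tcp [474.4 -61.8  88.7] case xy [   0.4 -137.8] Fxc,Fyc,Fz [-2.03 -7.79  2.58] w 0.3 yaw of tool y rel case y deg 0.2
```

The force reversed (Fz +3.5): the lid is seated. Release by backing straight out.

>>> arm_command([
  [0, [0, -0.1, 0.8], 0],
  [0, [-0.4, -1, 0.8], 0],
  [0, [-2, -5, 0.8], 0],
  [0, [-7, -18, 1], 0],
  [0, [-12, -31, 5], 0],
  [0, [-17, -44, 25], 0],
  [0, [-20, -50, 60], 0],
  [0, [-22, -56, 100], 0],
  [0, [-22, -56, 140], 0],
  [0, [-22, -56, 140], 0],
])

```text
time_s: 24.15
ee_pos: [455.8, -118.8, 234.3]
ee_rot: [7.7, 89.3, -13.6]
force: [1.1, 1.2, 0.5]
gripper_width: 0.6
```

```bash
cat > fin.py <<'E'
from workcell import env,cams
from h import *
report(env.state())
P={}
for n in["scene","side"]:
    p=cams.grab_frame(n);P[n]=p
    d=cams.silhouettes(p,"case");l=cams.silhouettes(p,"case_lid")
    cv2.imwrite(f"pics/fin_{n}.png",p["img"][:,:,::-1])
    if d and n=="side":
        w_=d[0]["region"]|(l[0]["region"] if l else False);print(n,fit(np.r_[Q[:3],.0],[(p,w_,l[0]["region"] if l else None)]))
for o,z in dict(pulley=20,bearing=8,screwdriver=10,rotor=45,stator=21,cleaner=75,spanner=3).items():
    for n,p in P.items():
        d=cams.silhouettes(p,o)
        if d: print(o,n,round(d[0]["conf"],2),ray(p,d[0]["centre"],z).round())
E
python3 fin.py; python3 z.py z7 0
```

```text
t 24.15 tcp [ 455.8 -118.8  234.3] case xy [   3.8 -197.6] Fxc,Fyc,Fz [0.6 1.5 0.5] w 0.6 yaw of tool y rel case y deg 0.1
side (array([ 5.26044517e+02,  6.29405776e+01, -3.41232142e-01, -5.07539641e-02]), np.float64(403.0078431372549))
pulley scene 0.63 [ 354. -117.   20.]
pulley side 0.88 [ 347. -119.   20.]
bearing scene 0.58 [ 551. -204.    8.]
bearing side 0.58 [ 546. -199.    8.]
screwdriver scene 0.7 [538. 345.  10.]
screwdriver side 0.89 [533. 336.  10.]
rotor side 0.67 [429. 395.  45.]
stator scene 0.84 [772. 114.  21.]
stator side 0.65 [755. 182.  21.]
cleaner scene 0.71 [ 766. -234.   75.]
spanner scene 0.95 [ 423. -421.    3.]
spanner side 0.54 [ 436. -397.    3.]
t 25.2 tcp [ 452.9 -116.9  228.4] case xy [   0.4 -196.9] Fxc,Fyc,Fz [ 0.37  0.67 -0.54] w 0.1 yaw of tool y rel case y deg 0.2
```

View pics/z7.png

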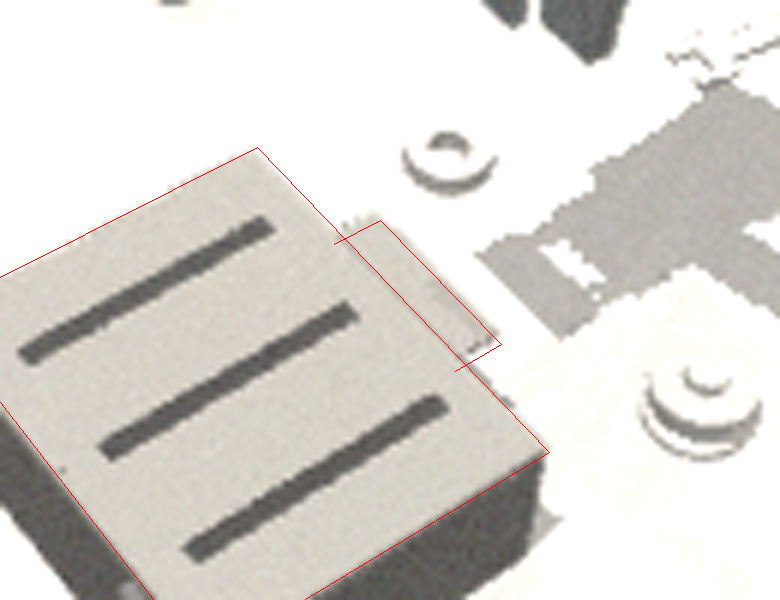

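View pics/fin_scene.png

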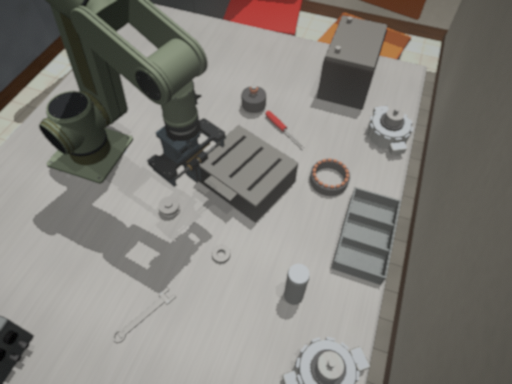

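The shut lid matches the zero-angle outline at the original case pose, the gripper is clear, and the other things sit where they were. Handing in.

```bash
python3 -c "
from workcell import env
print(env.job_done())"
```

```text
the job is handed in; nothing more can be done
None
```

The lid is shut and the job is handed in, about 25 s into the 53 s allowed. I have no verdict on it.

**What I did**
- **Tip over:** with the fingers closed on nothing, I pushed the standing lid from behind with the outside of a finger, from about 1.65 to about 1.22 rad, and let go.
- **Fall:** the lid fell by itself through 1.20, 1.16, 1.06 and 0.90.
- **Catch:** I caught the lip on the back of the front finger at about 0.79 rad, with the lip about 160 mm up.
- **Lowering:** I followed the lip's arc down until the vertical force on the finger changed sign, which showed the lid was seated. Then I backed straight out and rose clear.

**Last checks**
- The closed-lid outline, drawn at the case pose measured at the start, lies on the picture, so I see no shift of the case.
- The gripper is clear of everything and the force reads zero within noise.
- The other things show where they were. Network positions agree to about 10–15 mm, except the rotor (16 mm), the spanner from the side (29 mm) and the stator between the two views. I put these down to partial views of them.

**What disagreed or fell short**
- **Slip on the finger:** between about 0.8 and 0.2 rad the lip slid roughly 15 mm down the finger. It ended about 6 mm above the fingertip and held there for the rest of the way.
- **Sideways force:** the finger pushed on the lid with about 5–9 N sideways in the last stretch, more than I had aimed for.
- **Automatic fit:** the final automatic fit from the side view alone gave the case about 4 mm and 1.7° off, and the lid at −0.05 rad. An angle below shut is impossible, so I relied on the outline overlay instead.

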